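# Seat the keyed tube block in the dry-block heater

### The arm

A 7-joint arm with a two-finger parallel gripper is mounted at the origin on a cart in front of the work surface, level with it; the furniture and walls round the work are solid. World frame = base frame: x ahead of the robot, y to its left, z up, the work surface at z = 0. Lengths are in m, angles in degrees, forces in N, time in s.
With the tool pointing down it reaches from about 0.425 to 0.875 m from the base axis. Payload 4.7 kg.
Tool frame: the origin (TCP) lies midway between the tips of the shut fingers; the grasp point (between the pads) lies 19 mm behind it (env.grip_depth is the distance from the TCP to the grasp point, in m); z points along the fingers, y is the line along which they close (so a half turn about z gives the same grasp; the last joint's range is limited). The gripper opens to 87 mm and grips with 3 to 60 N. Pads are 19 mm wide; open, the fingers measure 117 mm over their backs; the gripper's body (75 mm by 190 mm) begins 51 mm behind the grasp point.
Start: joints at [68.875, 18.392, -4.016, 83.108, 1.295, 78.541, -3.26], TCP at [0.243, -0.603, 0.223] pointing down, gripper open.
Joint ranges: [-163.93, 163.93], [-17.29, 119.83], [-79.2, 71.16], [3.27, 140.29], [-89.18, 269.18], [5.43, 117.66], [-154.24, 154.24]. Speed limits (degrees/s): [147.25, 147.25, 180, 180, 180, 180, 180].

### API

Orientations are given as [roll, pitch, yaw] about the fixed x, y, z axes, in that order (R = Rz(yaw) Ry(pitch) Rx(roll)).
In Python, from cell import get_obs, optics, env, nets gives the robot as it stands.
- The arm moves only by the shell command python3 -m creep 'ROWS' [FORCE]. ROWS is JSON, a list of rows, each an object of numbers: "wx", "wy", "wz": the turn, a rotation vector about the tool's x, y, z in degrees; "tx", "ty", "tz": the shift along the tool's x, y, z in mm; "gripper": the opening, from -1 (shut) to 1 (fully open). A call has 1 to 5 rows; each row is the pose to reach, as a shift and turn from the pose commanded when the call began, along the tool's axes at that moment; what a row does not reach only later rows make up. A row lasts 1/12 s, in which the tool goes at most 41.7 mm and 7.16 degrees, less where a joint would pass 70% of its speed; a pose out of reach is approached as far as the arm can. A call with a gripper value outside its range is refused whole. The fingers move at their own pace and stop on an object; FORCE is the grip in N (left out, the last holds). Time passes only in rows, so rows that repeat a pose let the fingers close. It gives the time, the measured TCP pose, the force, the opening and the grip force at its end, in the units of the state.
- get_obs(): the state, without advancing time (a new reading comes with each control period).
- optics.read_camera(name): name is "scene" or "top" or "wrist"; returns (picture, depth): 480x640x3 uint8, red, green, blue; 480x640 float32, m along the optical axis (not along the pixel's ray), 0 where there is no reading.
- optics.camera_info(name): a dict with "fovy" (degrees; the focal length in pixels is half the picture's height over the tangent of half this angle, whatever the lens; pixels are square), "cx", "cy" (the principal point, pixels), "R" (3x3) and "t" (3): a world point X has camera coordinates R X + t; the wrist camera has in their place "tool_from_camera" (4x4, takes a point from camera to tool coordinates, whose origin is the TCP and whose axes are the flange's). Camera axes: x right, y down, z forward; pixel columns grow to the right and rows downward; lengths in m; the calibration is good to about 2 mm. The wrist camera is an equidistant fisheye: a pixel r from the principal point sees the ray r / f radians off the axis. A picture is of the moment at which its call begins: read the wrist's pose just before it. camera_info takes no time and is no camera call.
- env.sign_off(): hands the job in; it is judged then, once.
Trained networks look in the newest picture that a camera, given by its name, has taken for a name from the list of things; names that differ only in an ending like _2 or _b are one class to them, and where a whole thing is asked for, a point or a joint stands for the part that bears it (a point fixed in the world has none). Each returns a list of dicts, best first, with "confidence" (0 to 1); they miss things now and then, are a little off and sometimes report something else, mostly with a low value. They report only what shows in the picture. A call takes as long as a camera call.
- nets.look_for(query, camera): "point" ([x, y, z] in m, in world coordinates, good to about 4 mm: the middle of the surface that is visible of it).
- nets.place_of(query, camera): "point" ([x, y, z] in m, in world coordinates, good to about 4 mm: a listed point, or the origin of a listed thing).
The state is a dict: "time_s": time; "qpos": joint angles; "joint_velocities": joint speeds; "effort": joint torques, N m; "tool_pos": TCP position; "tool_rot": TCP orientation; "force": force on the tool from outside, world axes, zero at the start; "wrist_torque": the same for the moment, N m; "grip_width": finger opening in m; "grasp_force": force on a finger pad.
Only numpy, scipy, OpenCV 4.12 (cv2) and the standard library are available. Lean on these libraries where they do the work, as an engineer would, in place of code of your own. Each camera call takes 0.05 s, during which the arm holds its last target. There are 200 camera calls.

### The job

Put the tube block that has a single rib into the square well of the white heater: pick it up by its black handle, turn it so that its rib points into the well's notch, and lower it until it sits flat on the floor of the well, letting go only when it is down. Leave the other tube block, the one with two ribs, standing where it is.

Things in the scene. Friction and masses are not known exactly. Their poses are not given: they have to be found in the camera images.
- heater: low white box with an open well, fixed. Origin on the worktop under the well's centre; z up. Box: 98 mm to -x, 66 to +x, 66 to each side, 44 high; display and keys near its -x edge. Well: 68 x 68 mm square, aluminium-lined, floor at z 14 mm, rim at z 45.5 mm; a notch 34 mm wide in the middle of its -x side, equally deep, ends 56 mm from the centre
- block_one: loose aluminium tube block, 0.35 kg, with ONE rib: body 58 x 58 x 42 mm, four bores in its top. Origin: centre of the body's underside; z up. Rib along its -x, 18 mm wide, full height, tip 47 mm from centre. Black bar handle mid-top, 12 mm thick (y), 34 long (x), z 42 to 76 mm. Seated right, its axes match the heater's
- block_two: the other tube block: same body, handle, origin and axes, but TWO ribs, on opposite sides (its -x and +x); does not fit the well, stays where it is

How it is judged (in metres and radians):
On the way:
1. the single-ribbed block is still held in the fingers when its underside is within 15 mm of the floor of the well, over the middle of the well (z of block_one in the frame of heater below 0.029 m and horizontal distance between block_one and heater below 0.015 m and contact force between the fingers and block_one above 0.5 N), for 0.05 s.
At the end, for the whole second after the job is handed in: The one-rib block rests upright (6 degrees) in the well, rib in the notch: underside within 4 mm of the floor, centre within 12 mm of the well's centre, turned to match within 17 degrees. The two-rib block stands upright within 30 mm of its start (z of block_one in the frame of heater below 0.018 m and horizontal distance between block_one and heater below 0.012 m and angle between the x axis of block_one and the x axis of heater, either way round below 0.3 rad and angle between each of block_one, block_two's own z axis and vertical below 0.1 rad and linear speed of block_one below 0.02 m/s and distance of block_two from where it was at the start of the episode below 0.03 m); the robot touches nothing.
It fails at once if the two-ribbed block is knocked over (angle between block_two's own z axis and vertical above 0.6 rad).
It also fails if it takes over 38 s, if anything falls off the work surface, if the arm or the gripper's body presses on something with over 40 N, if the wrist force passes 120 N, or if a joint passes its speed limit or range.

## Working session

There is one attempt and no reset: what is moved stays moved. The work goes in short steps, Python scripts to look and compute and a shell command to move; the robot and the scene stay as the last step left them, time stands still between calls to the robot, and variables do not carry over. Pictures are saved under pics/ and viewed, at most 10 in all, crops included, and the job is handed in when it is done.

```bash
mkdir -p pics; ls; python3 - <<'E'
from cell import get_obs, optics, env, nets
import cv2
o=get_obs();print(o['time_s'],o['tool_pos'],o['tool_rot'],o['grip_width'],env.grip_depth)
for c in ['scene','top']:
    p,d=optics.read_camera(c); cv2.imwrite(f'pics/{c}0.png',p[:,:,::-1])
    i=optics.camera_info(c);print(c,i)
    for q in ['heater','block_one','block_two']:
        print(q,[(r['confidence'],r['point']) for r in nets.place_of(q,c)][:3])
E
```

```text
pics
0.0 [ 0.2424844  -0.60246614  0.22143505] [-1.79887393e+02  6.64868790e-03  2.19302642e+01] 0.08696678985423023 0.0187
scene {'fovy': 42.77430792887623, 'cx': 321.86494967163674, 'cy': 239.6283774061564, 'R': array([[-0.88399065, -0.46735348,  0.01188462],
       [-0.36030581,  0.66487303, -0.65431152],
       [ 0.29789301, -0.58268737, -0.75613173]]), 't': array([0.37863547, 0.26968771, 1.12893592])}
heater [(0.87, [0.4851, 0.2217, 0.0044])]
block_one [(0.63, [0.5045, -0.426, -0.0009])]
block_two [(0.73, [0.442, -0.2839, 0.0026])]
top {'fovy': 52.39424732668424, 'cx': 310.83192065636644, 'cy': 238.1813473686218, 'R': array([[-1.95812857e-02, -9.99807582e-01, -1.17155575e-03],
       [-9.95730926e-01,  1.96071352e-02, -9.01969115e-02],
       [ 9.02025268e-02, -5.99617197e-04, -9.95923262e-01]]), 't': array([-0.0968788 ,  0.48755748,  1.05042622])}
heater [(0.67, [0.4823, 0.2186, -0.0022])]
block_one [(0.9, [0.5038, -0.429, -0.0007])]
block_two [(0.67, [0.4399, -0.2803, -0.0033])]
```

View pics/top0.png

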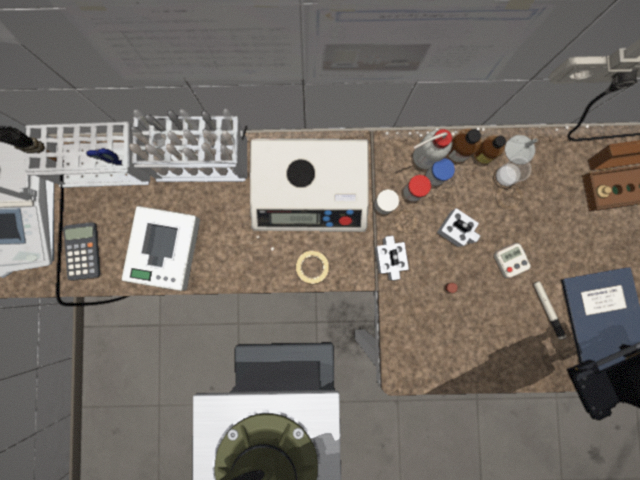

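View pics/scene0.png

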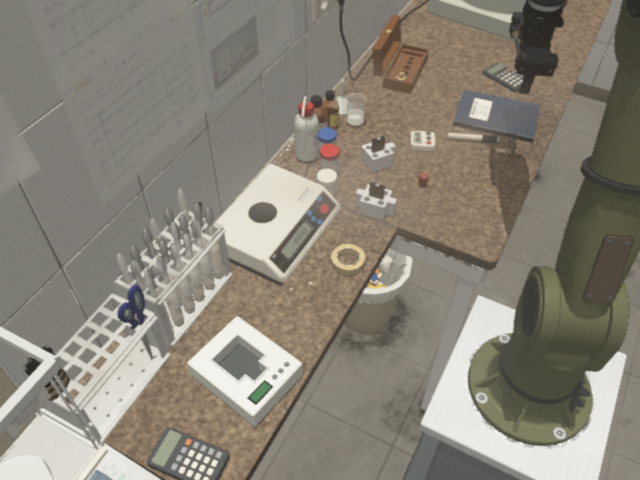

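Top view: the heater is at about (160,247), with its display towards the robot. The one-rib block is at about (460,228), rib to the lower right. The two-rib block is at about (393,258), with ribs up and down. Next I'll measure yaws from depth.

```bash
cat > h.py <<'E'
import numpy as np, cv2
from cell import get_obs, optics, env, nets
def cloud(c):
    p,d=optics.read_camera(c); i=optics.camera_info(c); f=240/np.tan(np.radians(i['fovy']/2))
    v,u=np.mgrid[:480,:640]
    X=np.stack([(u-i['cx'])/f*d,(v-i['cy'])/f*d,d],-1)
    return p,d,(X-i['t'])@i['R']
E
python3 - <<'E'
from h import *
p,d,W=cloud('top')
for n,c,r,lo,hi in [('heater',(.485,.22),.13,.034,.055),('one',(.504,-.428),.06,.03,.055),('two',(.441,-.282),.06,.03,.055)]:
    m=(d>0)&(np.hypot(W[...,0]-c[0],W[...,1]-c[1])<r)&(W[...,2]>lo)&(W[...,2]<hi)
    P=W[m]; q=(P[:,:2]*1000).astype(np.float32)
    print(n,m.sum(),'z',np.median(P[:,2]),'rect',cv2.minAreaRect(q),'mean',q.mean(0))
    h=(d>0)&(np.hypot(W[...,0]-c[0],W[...,1]-c[1])<.04)&(W[...,2]>.065)&(W[...,2]<.09)
    if n!='heater' : 
        if h.sum(): print(' handle',h.sum(),cv2.minAreaRect((W[h][:,:2]*1000).astype(np.float32)),W[h].mean(0))
a=cv2.resize(p[200:300,360:500],None,fx=4,fy=4,interpolation=3);b=cv2.resize(p[200:300,110:210],None,fx=4,fy=4,interpolation=3)
b=b[:, :400]; a=a[:, :400+0]
cv2.imwrite('pics/crop.png',np.hstack([a,b])[:,:,::-1])
E
```

```text
heater 3620 z 0.04463236675626186 rect ((469.17169189453125, 222.3740692138672), (132.7614288330078, 163.96783447265625), 79.27366638183594) mean [465.11768 221.536  ]
one 652 z 0.04205250414629001 rect ((497.2055358886719, -434.7931823730469), (76.96636199951172, 60.18851089477539), 55.385894775390625) mean [ 498.5468 -428.6112]
 handle 107 ((501.7830810546875, -426.7376708984375), (33.45449447631836, 13.217134475708008), 58.25693130493164) [ 0.50130633 -0.42634275  0.07516708]
two 684 z 0.04233192688663612 rect ((438.35797119140625, -279.6954345703125), (93.69499969482422, 58.88326644897461), 7.526433944702148) mean [ 437.92188 -278.60452]
 handle 105 ((438.4263000488281, -279.8537902832031), (33.93118667602539, 12.423593521118164), 6.260122299194336) [ 0.43803053 -0.27895154  0.07535043]
```

View pics/crop.png

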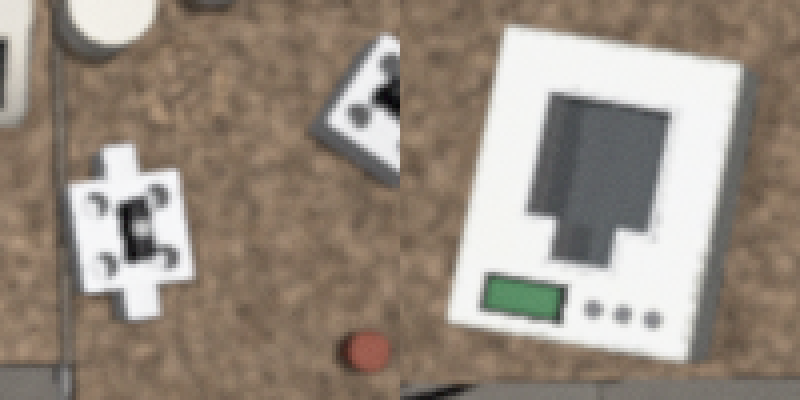

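The crop confirms it: the block at the left has two ribs, and the heater's notch is on the display side. The numbers agree with each other: block_one is at (.502,-.427) yaw ~56.5°, and the well is at (.485,.2195) yaw ~-10.7°. I'll check the obstacle heights and start.

```bash
cat >> h.py <<'E'
from scipy.spatial.transform import Rotation as Ro
def go(x,y,z,yaw):
    o=get_obs(); R=Ro.from_euler('xyz',o['tool_rot'],degrees=True)
    t=R.inv().apply(np.array([x,y,z])-o['tool_pos'])*1000
    w=(R.inv()*Ro.from_euler('xyz',[180,0,yaw],degrees=True)).as_rotvec(degrees=True)
    print('t',t.round(1),'w',w.round(2),'time',o['time_s'],'q',np.round(o['qpos'],1),'F',np.round(o['force'],1),'grip',o['grip_width'],o['grasp_force'])
E
python3 - <<'E'
from h import *
p,d,W=cloud('top')
for x in np.arange(.35,.75,.05):
    print(round(x,2),[int(1000*max(W[(d>0)&(abs(W[...,0]-x-.025)<.025)&(abs(W[...,1]-y)<.025)][:,2],default=0)) for y in np.arange(.3,-.66,-.05)])
go(.502,-.427,.12,56.5)
E
```

```text
0.35 [46, 49, 49, 46, 5, 5, 5, 6, 23, 24, 5, 6, 47, 5, 33, 6, 4, 22, 22, 17]
0.4 [50, 51, 50, 49, 5, 5, 6, 23, 25, 25, 5, 78, 81, 5, 5, 7, 24, 25, 24, 5]
0.45 [49, 51, 49, 49, 5, 7, 7, 4, 23, 32, 30, 73, 77, 6, 76, 82, 17, 22, 7, 6]
0.5 [48, 49, 51, 50, 4, 6, 72, 74, 73, 77, 74, 68, 62, 6, 80, 79, 5, 7, 5, 5]
0.55 [5, 48, 46, 5, 5, 5, 76, 82, 82, 77, 76, 75, 77, 78, 72, 6, 5, 75, 6, 5]
0.6 [222, 226, 214, 208, 208, 212, 78, 82, 83, 77, 79, 75, 182, 183, 121, 7, 72, 74, 69, 5]
0.65 [141, 206, 211, 212, 220, 204, 164, 80, 79, 79, 80, 77, 182, 189, 154, 126, 108, 35, 81, 148]
0.7 [510, 524, 533, 532, 533, 532, 530, 531, 530, 526, 522, 525, 524, 522, 506, 502, 500, 497, 428, 335]
t [306.2 -66.4 102.5] w [ -0.     0.   -34.57] time 0.5 q [68.9 18.4 -4.  83.1  1.3 78.5 -3.3] F [-0.5  0.2  1. ] grip 0.08690745192830528 0.0
```

```bash
python3 -m creep '[{"tx":40,"ty":-8,"tz":4,"wz":-7,"gripper":1},{"tx":80,"ty":-17,"tz":8,"wz":-14,"gripper":1},{"tx":120,"ty":-26,"tz":12,"wz":-21,"gripper":1},{"tx":160,"ty":-35,"tz":16,"wz":-28,"gripper":1},{"tx":200,"ty":-43,"tz":20,"wz":-34.6,"gripper":1}]' 25; python3 -c "
from h import *
go(.502,-.427,.12,56.5)"
```

```text
t [306.2 -66.4 102.5] w [ -0.     0.   -34.57] time 0.5 q [68.9 18.4 -4.  83.1  1.3 78.5 -3.3] F [-0.5  0.2  1. ] grip 0.08690745192830528 0.0validation failed for argument at $[0]...
```

```bash
python3 -m creep '[{"wx":0,"wy":0,"wz":-7,"tx":40,"ty":-8,"tz":4,"gripper":1},{"wx":0,"wy":0,"wz":-14,"tx":80,"ty":-17,"tz":8,"gripper":1},{"wx":0,"wy":0,"wz":-21,"tx":120,"ty":-26,"tz":12,"gripper":1},{"wx":0,"wy":0,"wz":-28,"tx":160,"ty":-35,"tz":16,"gripper":1},{"wx":0,"wy":0,"wz":-34.6,"tx":200,"ty":-43,"tz":20,"gripper":1}]' 25; python3 -c "
from h import *
go(.502,-.427,.12,56.5)"
```

```text
time_s: 0.92
tool_pos: [0.4136, -0.4871, 0.2027]
tool_rot: [180.0, 0.0, 56.9]
force: [0.5, -1.0, 0.7]
grip_width: 0.087
grasp_force: 0.0
t [98.7 41.1 82.7] w [0.03 0.02 0.36] time 0.9167 q [ 58.7  18.2 -14.4  86.1   4.6  76.3  10.8] F [ 0.5 -1.   0.7] grip 0.08701248781358284 0.0
```

```bash
python3 -m creep '[{"wx":0,"wy":0,"wz":0,"tx":33,"ty":14,"tz":18,"gripper":1},{"wx":0,"wy":0,"wz":0,"tx":66,"ty":28,"tz":36,"gripper":1},{"wx":0,"wy":0,"wz":0.4,"tx":98.7,"ty":41.1,"tz":60,"gripper":1},{"wx":0,"wy":0,"wz":0.4,"tx":98.7,"ty":41.1,"tz":72,"gripper":1},{"wx":0,"wy":0,"wz":0.4,"tx":98.7,"ty":41.1,"tz":72,"gripper":1}]' 25; python3 - <<'E'
from h import *
go(.502,-.427,.047,56.5)
p,d=optics.read_camera('wrist'); cv2.imwrite('pics/w1.png',p[:,:,::-1])
for q in ['block_one']: print(nets.place_of(q,'wrist'),nets.look_for(q,'wrist'))
E
```

```text
time_s: 1.33
tool_pos: [0.5018, -0.4243, 0.1266]
tool_rot: [-179.6, -0.1, 56.5]
force: [-0.6, -0.7, -0.5]
grip_width: 0.0869
grasp_force: 0.0
t [-2.3  2.2 79.6] w [-0.36 -0.13 -0.02] time 1.3333 q [ 50.8  23.7 -16.6  88.    6.9  69.7  -0.5] F [-0.6 -0.7 -0.5] grip 0.08685367733628431 0.0
[{'point': [0.5043, -0.4266, -0.0029], 'confidence': 0.67}] [{'point': [0.5069, -0.4267, 0.0405], 'confidence': 0.56}]
```

View pics/w1.png

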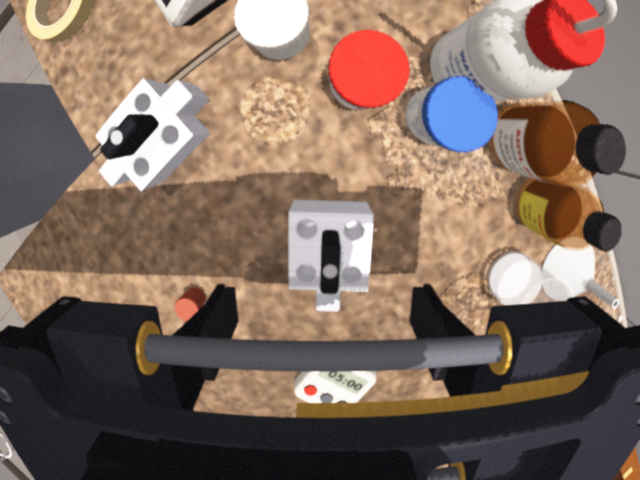

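The wrist view shows the single rib at (328,300), with the handle at (330,260) centred between the fingers and aligned. Descend and grip.

```bash
python3 -m creep '[{"wx":0,"wy":0,"wz":0,"tx":-0.5,"ty":1,"tz":25,"gripper":1},{"wx":0,"wy":0,"wz":0,"tx":-1,"ty":1,"tz":50,"gripper":1},{"wx":0,"wy":0,"wz":0,"tx":-1,"ty":1,"tz":68,"gripper":1},{"wx":0,"wy":0,"wz":0,"tx":-1,"ty":1,"tz":76,"gripper":0.3},{"wx":0,"wy":0,"wz":0,"tx":-1,"ty":1,"tz":76,"gripper":-0.2}]' 30;  python3 -c "
from h import *
go(.502,-.427,.047,56.5)"
```

```text
time_s: 1.9
tool_pos: [0.4992, -0.4312, 0.0536]
tool_rot: [-179.9, 0.0, 56.0]
force: [0.4, -0.4, 0.3]
grip_width: 0.0804
grasp_force: 0.0
t [ 5.1 -0.   6.6] w [-0.12  0.04 -0.52] time 1.9 q [ 50.7  27.6 -15.8  91.5   8.3  62.2  -1.3] F [ 0.4 -0.4  0.3] grip 0.08037906129310621 0.0
```

```bash
python3 -m creep '[{"wx":0,"wy":0,"wz":0,"tx":0,"ty":0,"tz":0,"gripper":0.1},{"wx":0,"wy":0,"wz":0,"tx":0,"ty":0,"tz":0,"gripper":0}]' 30;  python3 -c "
from h import *
go(.502,-.427,.047,56.5)"
```

```text
time_s: 2.07
tool_pos: [0.502, -0.4316, 0.0568]
tool_rot: [179.8, 0.0, 56.1]
force: [-0.8, -0.2, 1.0]
grip_width: 0.0683
grasp_force: 0.0
t [ 3.8 -2.5  9.8] w [ 0.2   0.04 -0.42] time 2.0667 q [ 50.7  27.5 -15.9  91.3   8.3  62.2  -1.3] F [-0.8 -0.2  1. ] grip 0.06834359553201028 0.0
```

```bash
python3 -m creep '[{"wx":0,"wy":0,"wz":0,"tx":4,"ty":-2,"tz":8,"gripper":0},{"wx":0,"wy":0,"wz":0,"tx":4,"ty":-2,"tz":8,"gripper":-1},{"wx":0,"wy":0,"wz":0,"tx":4,"ty":-2,"tz":8,"gripper":-1},{"wx":0,"wy":0,"wz":0,"tx":4,"ty":-2,"tz":8,"gripper":-1},{"wx":0,"wy":0,"wz":0,"tx":4,"ty":-2,"tz":8,"gripper":-1}]' 30; python3 -m creep '[{"wx":0,"wy":0,"wz":0,"tx":0,"ty":0,"tz":0,"gripper":-1},{"wx":0,"wy":0,"wz":0,"tx":0,"ty":0,"tz":0,"gripper":-1},{"wx":0,"wy":0,"wz":0,"tx":0,"ty":0,"tz":0,"gripper":-1},{"wx":0,"wy":0,"wz":0,"tx":0,"ty":0,"tz":0,"gripper":-1}]' 30
```

```text
time_s: 2.48
tool_pos: [0.5019, -0.4258, 0.0468]
tool_rot: [180.0, 0.0, 56.1]
force: [0.4, -0.0, -0.3]
grip_width: 0.035
grasp_force: 0.0
time_s: 2.82
tool_pos: [0.5025, -0.4261, 0.0469]
tool_rot: [179.9, -0.0, 56.1]
force: [1.2, -0.7, -0.3]
grip_width: 0.0119
grasp_force: 30.0
```

```bash
python3 -m creep '[{"wx":0,"wy":0,"wz":0,"tx":0,"ty":0,"tz":-20,"gripper":-1},{"wx":0,"wy":0,"wz":0,"tx":0,"ty":0,"tz":-50,"gripper":-1},{"wx":0,"wy":0,"wz":0,"tx":-5,"ty":0,"tz":-80,"gripper":-1},{"wx":0,"wy":0,"wz":0,"tx":-15,"ty":0,"tz":-110,"gripper":-1},{"wx":0,"wy":0,"wz":0,"tx":-15,"ty":0,"tz":-125,"gripper":-1}]' 30; python3 -c "
from h import *
go(.485,-.22,.17,35); go(.485,-.22,.17,22)"
```

```text
time_s: 3.23
tool_pos: [0.4923, -0.4409, 0.1746]
tool_rot: [179.8, 0.2, 56.0]
force: [0.1, -1.7, -4.2]
grip_width: 0.0116
grasp_force: 30.0
t [ 179.1 -129.6    3.8] w [ 0.18  0.13 21.  ] time 3.2333 q [ 52.   21.8 -16.3  84.8   6.4  74.1   1.1] F [ 0.1 -1.7 -4.2] grip 0.011585354989954588 29.996217973530293
t [ 179.1 -129.6    3.8] w [ 0.2   0.11 34.  ] time 3.2333 q [ 52.   21.8 -16.3  84.8   6.4  74.1   1.1] F [ 0.1 -1.7 -4.2] grip 0.011585354989954588 29.996217973530293
```

```bash
python3 -m creep '[{"wx":0,"wy":0,"wz":5,"tx":28,"ty":-20,"tz":0,"gripper":-1},{"wx":0,"wy":0,"wz":10,"tx":56,"ty":-41,"tz":0,"gripper":-1},{"wx":0,"wy":0,"wz":15,"tx":84,"ty":-61,"tz":0,"gripper":-1},{"wx":0,"wy":0,"wz":20,"tx":112,"ty":-81,"tz":0,"gripper":-1},{"wx":0,"wy":0,"wz":25,"tx":140,"ty":-101,"tz":0,"gripper":-1}]' 30; python3 -c "
from h import *
go(.485,-.07,.17,10)"
```

```text
time_s: 3.65
tool_pos: [0.4861, -0.2635, 0.1702]
tool_rot: [-179.9, 0.1, 30.9]
force: [0.9, 1.0, -4.4]
grip_width: 0.0117
grasp_force: 30.0
t [  98.3 -166.7    0.4] w [-0.13  0.12 20.87] time 3.65 q [ 42.5   9.6 -18.5 100.5   3.2  70.7 -36. ] F [ 0.9  1.  -4.4] grip 0.011722773548123826 29.971502667758614
```

```bash
python3 -m creep '[{"wx":0,"wy":0,"wz":4,"tx":20,"ty":-33,"tz":0,"gripper":-1},{"wx":0,"wy":0,"wz":8,"tx":39,"ty":-66,"tz":0,"gripper":-1},{"wx":0,"wy":0,"wz":12,"tx":59,"ty":-100,"tz":0,"gripper":-1},{"wx":0,"wy":0,"wz":16,"tx":79,"ty":-133,"tz":0,"gripper":-1},{"wx":0,"wy":0,"wz":21,"tx":98,"ty":-166,"tz":0,"gripper":-1}]' 30; python3 -c "
from h import *
go(.485,.12,.17,-4)"
```

```text
time_s: 4.07
tool_pos: [0.4842, -0.0708, 0.1705]
tool_rot: [-180.0, 0.1, 9.9]
force: [1.2, -0.5, -4.4]
grip_width: 0.0115
grasp_force: 30.0
t [  33.7 -187.8    0.5] w [-1.000e-02  1.200e-01  1.393e+01] time 4.0667 q [ 31.2   2.  -26.4 108.4   1.   69.9 -75.5] F [ 1.2 -0.5 -4.4] grip 0.011477122978860131 29.97074481099844
```

```bash
python3 -m creep '[{"wx":0,"wy":0,"wz":4,"tx":6,"ty":-37,"tz":0,"gripper":-1},{"wx":0,"wy":0,"wz":8,"tx":13,"ty":-75,"tz":0,"gripper":-1},{"wx":0,"wy":0,"wz":12,"tx":20,"ty":-112,"tz":0,"gripper":-1},{"wx":0,"wy":0,"wz":15,"tx":27,"ty":-150,"tz":0,"gripper":-1},{"wx":0,"wy":0,"wz":18,"tx":33,"ty":-187,"tz":0,"gripper":-1}]' 30; python3 -c "
from h import *
go(.485,.2195,.13,-10.7)"
```

```text
time_s: 4.48
tool_pos: [0.4839, 0.1187, 0.1707]
tool_rot: [179.9, 0.1, -8.0]
force: [1.7, 0.6, -4.5]
grip_width: 0.0116
grasp_force: 30.0
t [ -12.9 -100.1   40.6] w [0.06 0.09 2.68] time 4.4833 q [  18.8    3.8  -36.7  107.     2.5   70.  -116.7] F [ 1.7  0.6 -4.5] grip 0.011612098604100623 29.972566429059952
```

```bash
python3 -m creep '[{"wx":0,"wy":0,"wz":1,"tx":-4,"ty":-33,"tz":5,"gripper":-1},{"wx":0,"wy":0,"wz":2,"tx":-8,"ty":-66,"tz":10,"gripper":-1},{"wx":0,"wy":0,"wz":2.7,"tx":-13,"ty":-100,"tz":20,"gripper":-1},{"wx":0,"wy":0,"wz":2.7,"tx":-13,"ty":-100,"tz":35,"gripper":-1},{"wx":0,"wy":0,"wz":2.7,"tx":-13,"ty":-100,"tz":40,"gripper":-1}]' 30; python3 -m creep '[{"wx":0,"wy":0,"wz":0,"tx":0,"ty":0,"tz":0,"gripper":-1},{"wx":0,"wy":0,"wz":0,"tx":0,"ty":0,"tz":0,"gripper":-1}]' 30 ; python3 - <<'E'
from h import *
go(.485,.2195,.13,-10.7)
p,d=optics.read_camera('wrist'); cv2.imwrite('pics/w2.png',p[:,:,::-1])
for q in ['block_one','heater']: print(q,nets.place_of(q,'wrist'))
p,d,W=cloud('scene'); cv2.imwrite('pics/s2.png',cv2.resize(p[260:440,150:340],None,fx=3,fy=3)[:,:,::-1])
for q in ['block_one','heater']: print(q,nets.place_of(q,'scene'))
E
```

```text
time_s: 4.9
tool_pos: [0.483, 0.22, 0.1288]
tool_rot: [179.9, 0.3, -10.2]
force: [0.1, -1.5, -5.4]
grip_width: 0.0114
grasp_force: 30.0
time_s: 5.07
tool_pos: [0.4857, 0.2164, 0.1308]
tool_rot: [179.9, 0.1, -10.7]
force: [0.6, 0.1, -4.5]
grip_width: 0.0116
grasp_force: 30.0
t [-1.2 -2.9  0.8] w [0.1  0.09 0.05] time 5.0667 q [  10.2   11.5  -40.8  105.3    8.2   66.3 -134. ] F [ 0.6  0.1 -4.5] grip 0.011649793247010804 29.99876456335187
block_one [{'point': [0.4853, 0.2154, 0.0829], 'confidence': 0.71}]
heater []
block_one [{'point': [0.4883, 0.2204, 0.0856], 'confidence': 0.79}]
heater [{'point': [0.4859, 0.2199, 0.0058], 'confidence': 0.94}]
```

View pics/w2.png

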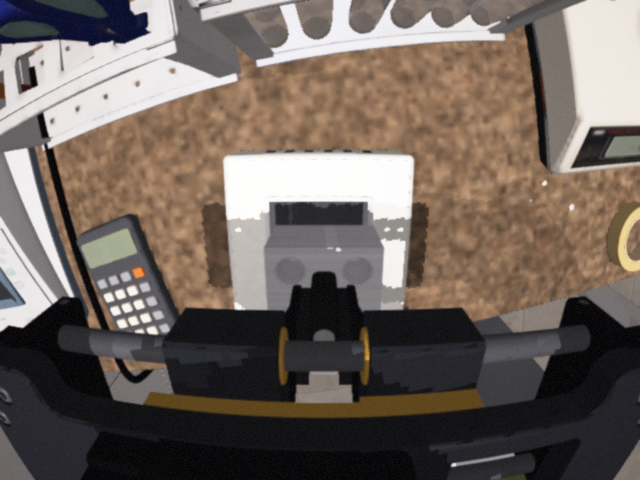

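View pics/s2.png

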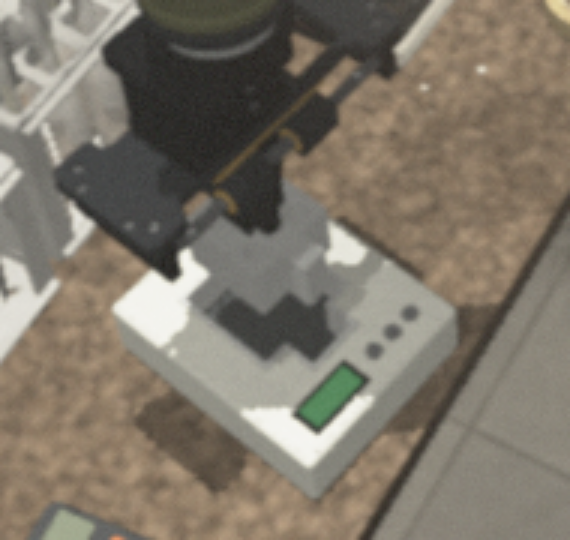

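The wrist view shows the block square to the well: the well's far edge spans (272–366, 202) and the block is centred at about 323. In the scene view the rib points at the notch and display. Lowering.

```bash
python3 -m creep '[{"wx":0,"wy":0,"wz":0,"tx":0,"ty":-1.5,"tz":10,"gripper":-1},{"wx":0,"wy":0,"wz":0,"tx":0,"ty":-1.5,"tz":20,"gripper":-1},{"wx":0,"wy":0,"wz":0,"tx":0,"ty":-1.5,"tz":30,"gripper":-1},{"wx":0,"wy":0,"wz":0,"tx":0,"ty":-1.5,"tz":40,"gripper":-1},{"wx":0,"wy":0,"wz":0,"tx":0,"ty":-1.5,"tz":46,"gripper":-1}]' 30; python3 -m creep '[{"wx":0,"wy":0,"wz":0,"tx":0,"ty":0,"tz":0,"gripper":-1},{"wx":0,"wy":0,"wz":0,"tx":0,"ty":0,"tz":3,"gripper":-1}]' 30 ; python3 -c "
from h import *
go(.485,.2195,.061,-10.7)"
```

```text
time_s: 5.78
tool_pos: [0.4851, 0.2188, 0.0832]
tool_rot: [179.9, 0.2, -10.6]
force: [0.1, 0.2, -4.8]
grip_width: 0.0116
grasp_force: 30.0
time_s: 5.95
tool_pos: [0.4863, 0.2196, 0.0823]
tool_rot: [-180.0, 0.0, -10.6]
force: [0.3, -0.1, -3.9]
grip_width: 0.0119
grasp_force: 30.0
t [-1.3  0.3 21.3] w [-0.01  0.02  0.15] time 5.95 q [   8.8   15.   -40.3  107.9   11.    61.  -136.4] F [ 0.3 -0.1 -3.9] grip 0.011859193502474299 29.99866966623813
```

Underside is about 36 mm up and already below the rim, with no contact force. Continuing.

```bash
python3 -m creep '[{"wx":0,"wy":0,"wz":0,"tx":0,"ty":0,"tz":5,"gripper":-1},{"wx":0,"wy":0,"wz":0,"tx":0,"ty":0,"tz":10,"gripper":-1},{"wx":0,"wy":0,"wz":0,"tx":0,"ty":0,"tz":15,"gripper":-1},{"wx":0,"wy":0,"wz":0,"tx":0,"ty":0,"tz":18,"gripper":-1},{"wx":0,"wy":0,"wz":0,"tx":0,"ty":0,"tz":18,"gripper":-1}]' 30; python3 -m creep '[{"wx":0,"wy":0,"wz":0,"tx":0,"ty":0,"tz":1,"gripper":-1},{"wx":0,"wy":0,"wz":0,"tx":0,"ty":0,"tz":2,"gripper":-1},{"wx":0,"wy":0,"wz":0,"tx":0,"ty":0,"tz":2,"gripper":-1}]' 30
```

```text
time_s: 6.37
tool_pos: [0.4858, 0.219, 0.0637]
tool_rot: [180.0, 0.1, -10.6]
force: [-1.2, -0.5, -5.1]
grip_width: 0.0115
grasp_force: 30.0
time_s: 6.62
tool_pos: [0.4864, 0.2194, 0.0626]
tool_rot: [180.0, -0.0, -10.6]
force: [-0.1, 0.3, -5.2]
grip_width: 0.0116
grasp_force: 30.0
```

```bash
python3 -m creep '[{"wx":0,"wy":0,"wz":0,"tx":0,"ty":0,"tz":1,"gripper":-1},{"wx":0,"wy":0,"wz":0,"tx":0,"ty":0,"tz":1.5,"gripper":-1},{"wx":0,"wy":0,"wz":0,"tx":0,"ty":0,"tz":1.5,"gripper":-1}]' 30; python3 -m creep '[{"wx":0,"wy":0,"wz":0,"tx":0,"ty":0,"tz":0.7,"gripper":-1},{"wx":0,"wy":0,"wz":0,"tx":0,"ty":0,"tz":0.7,"gripper":-1}]' 30
```

```text
time_s: 6.87
tool_pos: [0.4865, 0.2194, 0.0613]
tool_rot: [180.0, -0.0, -10.6]
force: [-1.3, -0.3, -2.5]
grip_width: 0.0113
grasp_force: 30.0
time_s: 7.03
tool_pos: [0.4864, 0.2195, 0.0612]
tool_rot: [180.0, -0.0, -10.6]
force: [-3.2, -0.9, 4.7]
grip_width: 0.0116
grasp_force: 30.0
```

Contact on the floor: the force rose from -5 to +5 N at TCP z 61 mm, as predicted. Release and retreat straight up.

```bash
python3 -m creep '[{"wx":0,"wy":0,"wz":0,"tx":0,"ty":0,"tz":0,"gripper":-0.3},{"wx":0,"wy":0,"wz":0,"tx":0,"ty":0,"tz":0,"gripper":-0.3},{"wx":0,"wy":0,"wz":0,"tx":0,"ty":0,"tz":0,"gripper":-0.3},{"wx":0,"wy":0,"wz":0,"tx":0,"ty":0,"tz":0,"gripper":-0.3},{"wx":0,"wy":0,"wz":0,"tx":0,"ty":0,"tz":0,"gripper":-0.3}]'; python3 -m creep '[{"wx":0,"wy":0,"wz":0,"tx":0,"ty":0,"tz":-20,"gripper":-0.3},{"wx":0,"wy":0,"wz":0,"tx":0,"ty":0,"tz":-50,"gripper":-0.3},{"wx":0,"wy":0,"wz":0,"tx":0,"ty":0,"tz":-80,"gripper":-0.3},{"wx":0,"wy":0,"wz":0,"tx":0,"ty":0,"tz":-110,"gripper":-0.3},{"wx":0,"wy":0,"wz":0,"tx":0,"ty":0,"tz":-110,"gripper":-0.3}]'; python3 - <<'E'
from h import *
p,d,W=cloud('scene'); cv2.imwrite('pics/s3.png',cv2.resize(p[260:440,150:340],None,fx=3,fy=3)[:,:,::-1])
for q in ['block_one','block_two']: print(q,nets.place_of(q,'scene'))
m=(d>0)&(np.hypot(W[...,0]-.485,W[...,1]-.2195)<.027)
z=W[m][:,2];print(np.histogram(z,np.arange(0.04,.12,.005)), np.median(z[(z>.05)&(z<.065)]))
E
```

```text
time_s: 7.45
tool_pos: [0.4865, 0.2194, 0.0603]
tool_rot: [-180.0, -0.0, -10.6]
force: [-0.1, 0.9, -0.5]
grip_width: 0.0292
grasp_force: 0.0
time_s: 7.87
tool_pos: [0.4897, 0.2213, 0.1764]
tool_rot: [-179.7, -0.5, -10.6]
force: [0.1, 0.7, 0.4]
grip_width: 0.0303
grasp_force: 0.0
block_one [{'point': [0.4871, 0.2254, 0.0117], 'confidence': 0.83}]
block_two [{'point': [0.4394, -0.2777, 0.0014], 'confidence': 0.8}]
(array([ 22,  32, 195, 135,  24,  22,  24,  20,  29,  96,  16,   1,   0,
         0,   0]), array([0.04 , 0.045, 0.05 , 0.055, 0.06 , 0.065, 0.07 , 0.075, 0.08 ,
       0.085, 0.09 , 0.095, 0.1  , 0.105, 0.11 , 0.115])) 0.05468628451625429
```

View pics/s3.png

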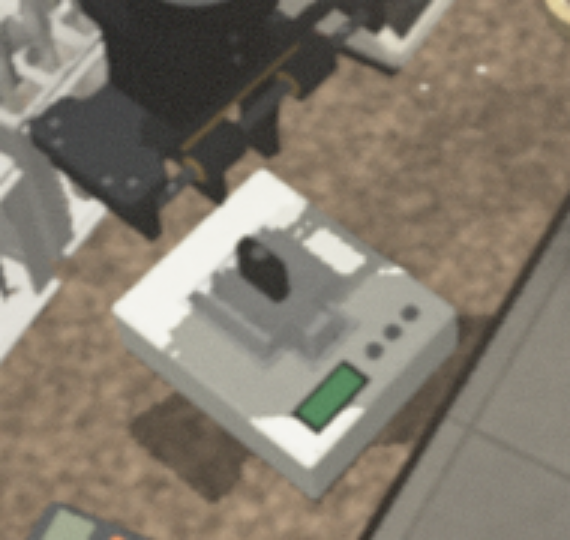

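The block sits flat in the well with its rib in the notch at (325,330). Its top is at 55 mm (56 expected) and the gripper is clear.

```bash
python3 -c "
from cell import env
print(env.sign_off())"
```

```text
the job is handed in; nothing more can be done
None
```

I handed the job in: the one-rib block sits flat in the heater's well with its rib in the notch, released only after floor contact, and the two-rib block still stands where it was; I was not shown the judge's verdict.

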